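Sort the returned desk supplies into their trays

ROBOT

A 6-joint arm with a two-finger parallel gripper is mounted at the origin on the work surface. World frame = base frame: x ahead of the robot, y to its left, z up, the work surface at z = 0. Lengths are in m, angles in rad, forces in N, time in s.
With the tool pointing down it reaches from about 0.275 to 1 m from the base axis. Payload 8.4 kg.
Tool frame: the origin (TCP) lies on the centre line of the jaws, within the pads' length; the fingertips stand 17 mm ahead of it and the grasp point (between the pads) lies 2 mm behind it (bot.tcp_to_tips is the z of the fingertips in the tool frame, in m); z points along the fingers, y is the line along which they close (so a half turn about z gives the same grasp; the last joint's range is limited). The gripper opens to 85 mm and grips with 20 to 120 N. Pads are 22 mm wide; open, the fingers measure 114 mm over their backs; the gripper's body (76 mm by 85 mm) begins 54 mm behind the grasp point. The pads swing forward as they close: fully open they stand 13 mm farther back than shut.
Start: joints at [1.241, 0.353, 1.633, -0, 1.155, -0.002], TCP at [0.201, 0.592, 0.248] pointing down, gripper open.
Joint ranges: [-2.63, 2.63], [-0.92, 2.1], [0.06, 2.66], [-1.3, 4.44], [0, 2.69], [-3.02, 3.02]. Speed limits (rad/s): [2.22, 2.22, 2.79, 3.14, 3.14, 3.14].

INTERFACE

Orientations are given as a unit quaternion [x, y, z, w].
In Python, from workcell import bot, hand, kinematics, get_obs, vision, hand_in gives the robot as it stands. The module is installed in compiled form; this text tells all that it offers. Calls block until the motion is done:
- bot.reach(position, orientation): joint-space move of the TCP to a pose.
- bot.servo_line(position, ori=None, velocity=0.15): straight line of the TCP; ori=None keeps the orientation; velocity is the mean speed in m/s.
- bot.goto_joints(angles): joint-space move.
- hand.move_gripper(opening, strength=None): finger opening in m; strength is the grip in N (None keeps the last); returns when the fingers have stopped.
- bot.dwell(seconds).
- kinematics.solve_ik(position, orientation): joint angles nearest the present ones, or None.
- get_obs(): the state.
- vision.read_camera(name): name is "scene" or "top" or "wrist"; returns a dict with "frame" (384x512x3 uint8, red, green, blue), "intrinsics" (3x3 intrinsics, pixels), "dist" ([k1, k2, p1, p2, k3] as OpenCV has them; the pictures are not rectified), "view" (4x4, takes a point from world to camera coordinates). Camera axes: x right, y down, z forward; pixel columns grow to the right and rows downward; lengths in m; the calibration is good to about 2 mm. A picture is of the moment at which its call begins. There is no depth.
A pose or a line that the arm cannot do raises bot.IKError and nothing moves.
- hand_in(): hands the job in; it is judged then, once.
The state is a dict: "time_s": time; "joint_pos": joint angles; "joint_vel": joint speeds; "joint_efforts": joint torques, N m; "position": TCP position; "orientation": TCP orientation; "wrist_force": force on the tool from outside, world axes, zero at the start; "ft_torque": the same for the moment, N m; "gripper_width": finger opening in m; "grip_force": force on a finger pad.
Only numpy, scipy, OpenCV 4.12 (cv2) and the standard library are available. Lean on these libraries where they do the work, as an engineer would, in place of code of your own. Each camera call takes 0.05 s, during which the arm holds its last target. There are 200 camera calls.

TASK

Tidy the copy-room counter by putting the supplies back in their trays: both rubber stamps standing upright in the rust-brown tray, both boxes of staples lying flat, striped label up, in the white tray, and the stapler standing on its base in the black tray. Everything must rest on the floor of its tray, not on the rim or on another thing, and the paper punch and the tape dispenser stay where they are.

Things in the scene. Friction and masses are not known exactly. Their poses are not given: they have to be found in the camera images.
- brown_tray: Rust-brown sorting tray, open on top, fixed to the counter: 138 (its x) by 168 (its y) by 22 mm high outside, walls 4 mm, inner floor 130 by 160 mm lying 4 mm above the counter. Origin: centre of its underside, on the counter; z up. The place for rubber stamps.
- white_tray: White sorting tray, open on top, fixed to the counter: 138 (its x) by 168 (its y) by 22 mm high outside, walls 4 mm, inner floor 130 by 160 mm lying 4 mm above the counter. Origin: centre of its underside, on the counter; z up. The place for boxes of staples.
- black_tray: Black sorting tray, open on top, fixed to the counter: 138 (its x) by 168 (its y) by 22 mm high outside, walls 4 mm, inner floor 130 by 160 mm lying 4 mm above the counter. Origin: centre of its underside, on the counter; z up. The place for the stapler.
- red_stamp: Red-handled rubber stamp standing on its rubber face: wooden block 60 (its x) by 26 (its y) by 20 mm high, with a round upright red handle on its middle, 70 mm high in all; the handle's knob is a straight-sided cylinder 26 mm across from 38 to 62 mm above the underside, over a narrower neck. About 60 g. Origin: centre of the underside; z up along the handle.
- wood_stamp: Brown-handled rubber stamp standing on its rubber face: wooden block 60 (its x) by 26 (its y) by 20 mm high, with a round upright brown wooden handle on its middle, 70 mm high in all; the handle's knob is a straight-sided cylinder 26 mm across from 38 to 62 mm above the underside, over a narrower neck. About 60 g. Origin: centre of the underside; z up along the handle.
- blue_staples: Blue box of staples with a white paper band round its middle and three short dark stripes on its top, lying flat: 75 (its x) by 38 (its y) by 28 mm high, rigid, about 160 g. Origin: centre of the underside; z up.
- green_staples: Green box of staples with a white paper band round its middle and three short dark stripes on its top, lying flat: 75 (its x) by 38 (its y) by 28 mm high, rigid, about 160 g. Origin: centre of the underside; z up.
- stapler: Small desk stapler, orange top arm on a black base, standing on its base: base 100 (its x) by 34 (its y) by 8 mm, arm 26 mm wide (in y) over almost the whole length from about 28 to 44 mm above the underside, 47 mm high in all; rigid (it does not open), about 180 g. Origin: centre of the underside; z up.
- punch: Bystander: grey two-hole paper punch, loose, 86 (its x) by 56 (its y) by 54 mm high, 400 g; to be left where it is. Origin: centre of the underside.
- tape: Bystander: blue desk tape dispenser with a clear roll, loose, 90 (its x) by 44 (its y) by 61 mm high, 450 g; to be left where it is. Origin: centre of the underside.

How it is judged:
By the outcome, as a careful person would: the job done as asked, in the order asked, and still so for the second after the job is handed in, with the robot touching nothing.
It also fails if it takes over 136 s, if anything falls off the work surface, if the arm or the gripper's body presses on something with over 40 N, if the wrist force passes 120 N, or if a joint passes its speed limit or range.

## Working session

There is one attempt and no reset: what is moved stays moved. The work goes in short steps, each a Python script; the robot and the scene stay as the last script left them, time stands still between calls to the robot, and variables do not carry over. Pictures are saved under pics/ and viewed, at most 14 in all, crops included, and the job is handed in when it is done.

```bash
mkdir -p pics; ls
python3 - <<'E'
from workcell import vision,get_obs
import cv2,numpy as np
for n in("top","scene"):
    d=vision.read_camera(n); f=cv2.cvtColor(d["frame"],cv2.COLOR_RGB2BGR)
    cv2.imwrite(f"pics/{n}0.png",f if n=="scene" else cv2.resize(f,(800,600),interpolation=cv2.INTER_CUBIC))
    print(n,d["intrinsics"].round(1).tolist(),np.round(d["dist"],3),d["view"].round(3).tolist())
o=get_obs();print(o["time_s"],o["orientation"],o["position"])
E
```

```text
pics
top [[473.1, 0.0, 246.9], [0.0, 473.1, 190.5], [0.0, 0.0, 1.0]] [0.004 0.    0.    0.    0.   ] [[0.028, -1.0, 0.004, -0.017], [-0.987, -0.029, -0.16, 0.548], [0.16, 0.0, -0.987, 1.519], [0.0, 0.0, 0.0, 1.0]]
scene [[454.5, 0.0, 252.3], [0.0, 454.5, 188.8], [0.0, 0.0, 1.0]] [-0.185  0.     0.     0.     0.   ] [[-0.225, 0.974, 0.014, 0.137], [0.516, 0.132, -0.847, -0.251], [-0.827, -0.183, -0.532, 1.63], [0.0, 0.0, 0.0, 1.0]]
0.1 [ 1.63158413e-01  9.86599682e-01 -6.23253286e-04 -1.01156731e-04] [0.20109344 0.5913373  0.24762523]
```

View pics/top0.png

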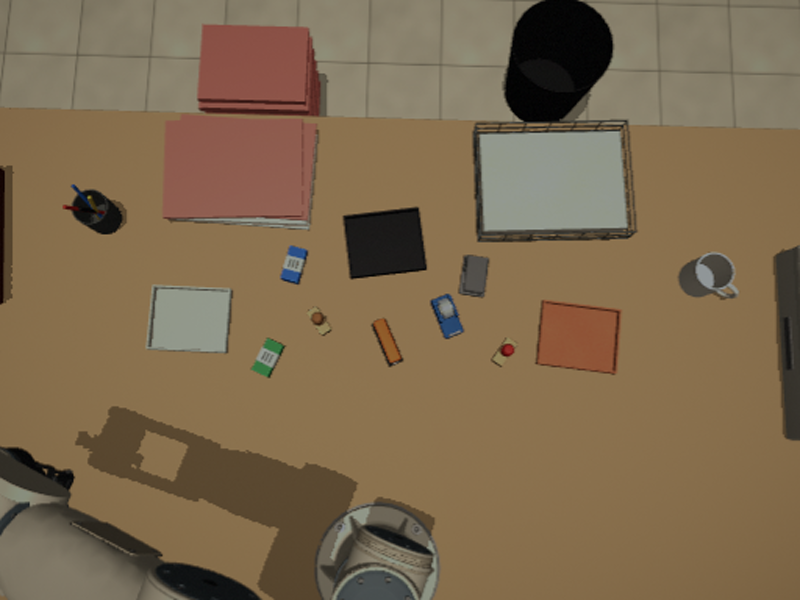

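View pics/scene0.png

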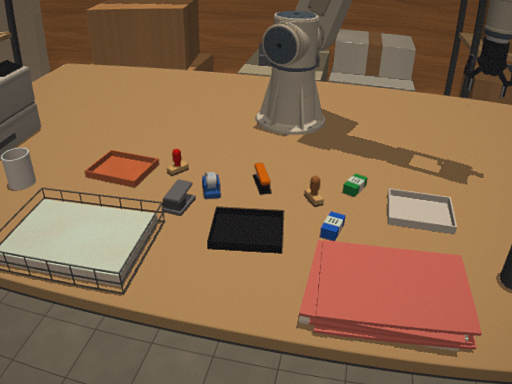

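The top picture shows everything upright. At 800x600 the pixel positions are: white tray (190,319), brown (579,338), black (385,243), blue box (294,264), green box (268,357), wood stamp (319,321), red stamp (506,350), stapler (387,342), tape (447,315) and punch (474,275).

```bash
cat > h.py <<'E'
from workcell import bot,hand,kinematics,get_obs,vision,hand_in
import cv2,numpy as np
def ray(d,uv,z):
    n=cv2.undistortPoints(np.array(uv,float).reshape(-1,1,2),d["intrinsics"],d["dist"])[:,0]
    R,t=d["view"][:3,:3],d["view"][:3,3]; c=-R.T@t
    v=np.c_[n,np.ones(len(n))]@R
    return c+v*((z-c[2])/v[:,2])[:,None]
def rect(d,mask,z):
    """world-plane min-area rectangle of a mask at height z: centre, sizes, yaw of long side"""
    k,l,s,_=cv2.connectedComponentsWithStats(mask.astype(np.uint8))
    i=1+s[1:,4].argmax(); ys,xs=np.nonzero(l==i)
    p=np.concatenate([np.c_[xs+a,ys+b] for a in(-.5,.5) for b in(-.5,.5)])
    w=ray(d,p,z)[:,:2]; (c,(a,b),th)=cv2.minAreaRect((w*1000).astype(np.float32))
    if a<b:a,b,th=b,a,th+90
    return np.round([c[0],c[1],a,b,(th+90)%180-90],1),s[i,4]
def down(yaw):  # tool z down, finger closing line at angle yaw to world x... tool y -> direction yaw
    from scipy.spatial.transform import Rotation as R
    y=np.array([np.cos(yaw),np.sin(yaw),0]);z=np.array([0,0,-1.])
    return R.from_matrix(np.c_[np.cross(y,z),y,z]).as_quat()
E
python3 - <<'E'
from h import *
d=vision.read_camera("top"); f=d["frame"]
H=cv2.cvtColor(f,cv2.COLOR_RGB2HSV); h,s,v=[H[...,i].astype(int) for i in range(3)]
def win(x0,y0,x1,y1):
    m=np.zeros(h.shape,bool); k=.64; m[int(y0*k):int(y1*k),int(x0*k):int(x1*k)]=1; return m
for (x,y) in [(387,342),(505,343),(499,360),(319,318),(323,330),(447,300),(474,275),(579,338),(345,330)]: print((x,y),H[int(y*.64),int(x*.64)])
for n,m,z in [("white",win(140,278,240,360)&(s<70),.018),("brown",win(530,295,628,380)&(s>165),.015),
 ("black",win(335,200,435,285)&(v<70),.018),("blue",win(275,240,315,290)&((h>90)|(s<90)),.028),
 ("green",win(245,332,292,383)&(((h>40)&(h<90))|(s<80)),.028),("staplertop",win(365,315,410,370)&(s>190)&(v>100),.044),
 ("tape",win(425,290,470,342)&((h>90)|(s<80)),.03),("punch",win(455,250,495,300)&(s<80),.054)]: print(n,*rect(d,m,z))
for n,x0,y0,x1,y1 in[("a",140,230,350,390),("b",340,230,640,390)]:
    k=.64;c=f[int(y0*k):int(y1*k),int(x0*k):int(x1*k)]; sc=6 if n=="a" else 4
    print(n,int(x0*k),int(y0*k),sc)
    cv2.imwrite(f"pics/crop_{n}.png",cv2.cvtColor(cv2.resize(c,None,fx=sc,fy=sc,interpolation=cv2.INTER_CUBIC),cv2.COLOR_RGB2BGR))
E
```

```text
(387, 342) [ 15 179 145]
(505, 343) [ 23  97 145]
(499, 360) [ 23 100 145]
(319, 318) [ 13 159 122]
(323, 330) [ 23 100 146]
(447, 300) [ 84  10 124]
(474, 275) [15 25 83]
(579, 338) [ 10 159 143]
(345, 330) [ 18 111 140]
white [496.1 419.  175.9 143.4  88.9] 2149
brown [ 474.1 -493.3   37.2    6.7   -1.2] 14
black [674.7   5.7 168.6 145.7 -81.4] 1971
blue [618.6 199.8  83.6  48.1 -12.6] 301
green [417.2 245.4  77.7  46.2 -23.8] 290
staplertop [478.5  -7.   51.5   7.3  24.7] 16
tape [ 516.1 -132.9   94.3   51.7   22.7] 375
punch [ 600.2 -185.    89.7   56.4   -7.3] 407
a 89 147 6
b 217 147 4
```

View pics/crop_a.png

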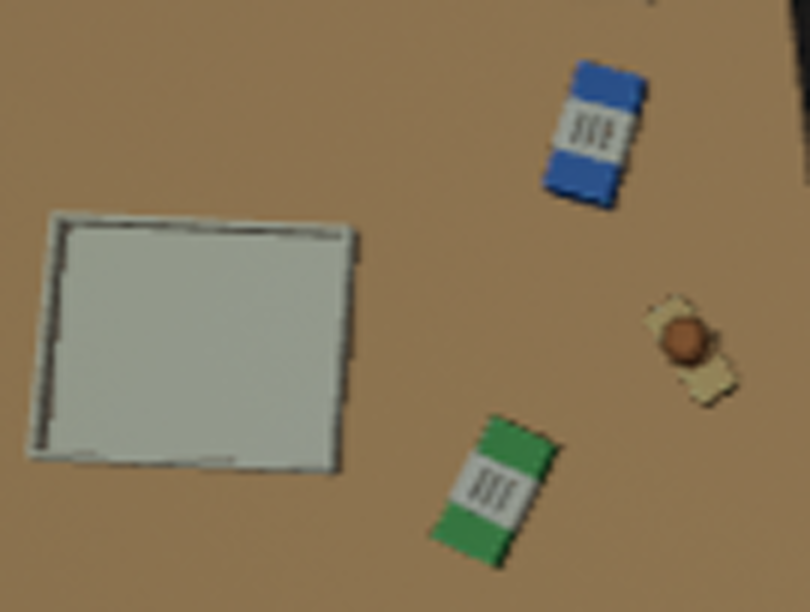

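View pics/crop_b.png

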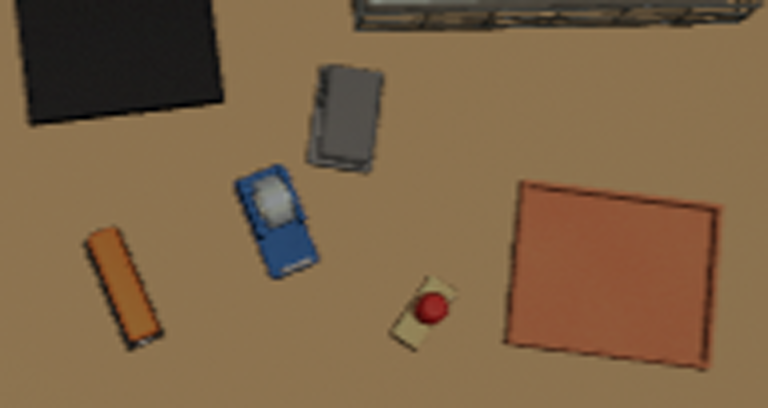

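The crops show clean corners for every object. Crop a has the wood stamp knob at (685,340) and crop b the red knob at (432,307). Next I turn the corners I read into poses and check them against the known sizes.

Run:
```python
from h import *
d=vision.read_camera("top")
O={"a":(89,147,6),"b":(217,147,4)}
def P(c,pts,z):
    x,y,s=O[c]; return ray(d,[(x+(u+.5)/s-.5,y+(v+.5)/s-.5) for u,v in pts],z)[:,:2]*1000
for n,c,pts,z in [("wood_block","a",[(645,317),(680,294),(740,380),(708,407)],.02),
 ("green","a",[(491,415),(557,443),(498,565),(431,535)],.028),("blue","a",[(577,62),(643,78),(612,207),(545,186)],.028),
 ("red_block","b",[(390,335),(430,278),(458,292),(413,350)],.02),("stapler","b",[(85,240),(118,228),(160,330),(130,342)],.044),
 ("brown","b",[(520,182),(720,208),(707,368),(506,344)],.022),("white","a",[(52,213),(355,230),(335,472),(28,457)],.022)]:
    w=P(c,pts,z);e=np.roll(w,-1,0)-w
    print(n,w.mean(0).round(1),"edges",np.hypot(*e.T).round(0),"ang",(np.degrees(np.arctan2(e[:,1],e[:,0]))%180).round(1))
print("knobs",P("a",[(685,340)],.062),P("b",[(432,307)],.062))
f=d["frame"];g=cv2.cvtColor(f,cv2.COLOR_RGB2HSV).astype(int);V=g[...,2]
m=np.zeros(V.shape,bool);m[128:183,214:279]=1;ys,xs=np.nonzero(m&(V<70))
w=ray(d,np.c_[xs,ys],.022)[:,:2]*1000;print("black",w.mean(0),cv2.minAreaRect(w.astype(np.float32)))
print(bot.tcp_to_tips)
```

```text
wood_block [499.4 139.9] edges [23. 59. 23. 62.] ang [125.5  36.8 132.3  37. ]
green [417.9 245. ] edges [40. 74. 41. 73.] ang [ 68.8 156.9  67.8 156.4]
blue [618.9 199.8] edges [38. 75. 39. 73.] ang [ 77.8 169.4  74.1 168.6]
red_block [ 443.2 -255. ] edges [59. 26. 62. 22.] ang [145.7  64.7 142.9  58.2]
stapler [457.5  -5.7] edges [29. 91. 26. 91.] ang [111.8  23.9 113.4  25.4]
brown [ 479.8 -412.9] edges [168. 135. 166. 137.] ang [ 84.1 174.1  84.8 174.8]
white [495.2 417.7] edges [170. 136. 170. 137.] ang [ 88.4 178.9  88.8 179. ]
knobs [[499.00610236 140.79123435]] [[ 444.86467773 -255.59657608]]
black [673.28574497   5.76417527] ((673.6900024414062, 5.7268829345703125), (141.49815368652344, 164.36749267578125), 8.622949600219727)
0.017
```

```bash
cat >> h.py <<'E'
TR={"brown":(.4798,-.4129,-5.5),"white":(.4952,.4177,-1.2),"black":(.6735,.0057,8.4)}
UP=.17
def reach(x,y,z,yawdeg):
    q0=np.array(get_obs()["joint_pos"]);best=None
    for k in(0,180):
        o=down(np.radians(yawdeg+k));q=kinematics.solve_ik([x,y,z],o)
        if q is not None:
            c=np.abs(np.array(q)-q0).max()+(5 if abs(q[5])>2.9 else 0)
            if best is None or c<best[0]:best=(c,o)
    bot.reach([x,y,z],best[1])
def pick(x,y,yaw,z,force):           # yaw of object's long axis (deg); fingers close across it
    hand.move_gripper(.085); reach(x,y,UP,yaw+90); bot.servo_line([x,y,z],velocity=.12)
    hand.move_gripper(0,force); o=get_obs(); print("grip",o["gripper_width"],o["grip_force"])
    bot.servo_line([x,y,UP],velocity=.12); o=get_obs(); print("lift",o["gripper_width"],o["wrist_force"],o["time_s"])
def place(tray,tx,ty,dyaw,z,opening):
    X,Y,a=TR[tray];r=np.radians(a);x=X+np.cos(r)*tx-np.sin(r)*ty;y=Y+np.sin(r)*tx+np.cos(r)*ty
    reach(x,y,UP,a+dyaw+90); bot.servo_line([x,y,z+.03],velocity=.15); bot.servo_line([x,y,z],velocity=.04)
    print("down",get_obs()["wrist_force"]); hand.move_gripper(opening); bot.servo_line([x,y,UP],velocity=.15)
    print("t",get_obs()["time_s"])
def snap(cam,fn,box=None,sc=1):
    f=vision.read_camera(cam)["frame"]
    if box: f=f[box[1]:box[3],box[0]:box[2]]
    cv2.imwrite(fn,cv2.cvtColor(cv2.resize(f,None,fx=sc,fy=sc,interpolation=cv2.INTER_CUBIC),cv2.COLOR_RGB2BGR))
E
python3 - <<'E'
from h import *
pick(.444,-.2553,144,.048,30)
place("brown",0,-38e-3,0,.053,.05)
snap("wrist","pics/w1.png")
E
```

```text
grip 0.024845366244436416 29.362994007824454
lift 0.024763997116824907 [ 0.89800504  0.52336742 -1.19220017] 6.425
down [ 0.71849935 -0.53637617 -0.59831772]
t 10.1667
```

View pics/w1.png

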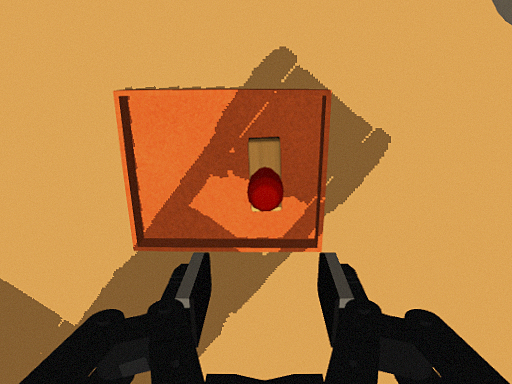

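The red stamp stands upright on the tray floor, with its block at (265,175), clear of the walls. Next are the wood stamp and the boxes.

Run:
```python
from h import *
pick(.4992,.1403,37,.048,30)
place("brown",0,36e-3,0,.053,.05)
snap("wrist","pics/w2.png")
pick(.4179,.245,156.7,.023,50)
place("white",0,33e-3,0,.028,.047)
snap("wrist","pics/w3.png")
```

```text
grip 0.025218652737132353 29.408456599339843
lift 0.02513461935424813 [-0.60297568 -0.17301841 -0.95726865] 15.6917
down [-0.19160998 -0.26250738  0.2355162 ]
t 20.5
grip 0.03697594388103468 50.78429460525513
lift 0.037063545687990154 [ 0.5510122  -0.55717315 -1.64943334] 26.475
down [ 0.30157766 -0.20362501 -0.90735339]
t 30.5167
```

View pics/w2.png

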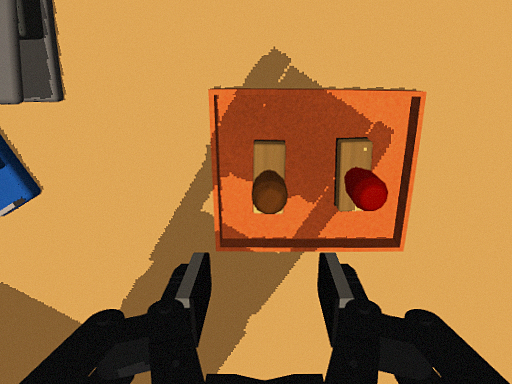

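View pics/w3.png

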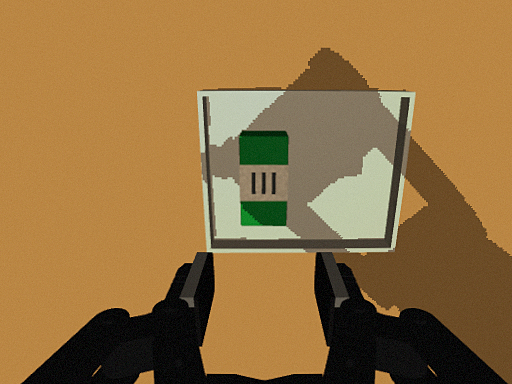

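Both stamps stand on the brown tray floor, at (270,178) and (360,178). The green box lies flat in the white tray at (264,178), label up. Next are the blue box and the stapler.

Run:
```python
from h import *
pick(.6189,.1998,168.5,.023,50)
place("white",0,-35e-3,0,.028,.047)
pick(.4575,-.0057,24.5,.034,50)
place("black",0,0,90,.039,.05)
snap("wrist","pics/w4.png")
bot.reach([.35,.45,.3],get_obs()["orientation"])
snap("top","pics/t4.png",(85,120,405,250),2.5)
```

```text
grip 0.037042977469752866 50.5725359916687
lift 0.03694437265217462 [-0.2631526  -0.41399195 -1.92618382] 35.3667
down [ 0.27560019  0.43330519 -1.42289358]
t 39.4083
grip 0.025320263001980346 49.946685433387756
lift 0.025572285806185403 [-0.26804319 -0.08144609 -1.66218612] 44.4583
down [ 0.13767149 -0.15884267 -1.33597908]
t 48.725
```

View pics/w4.png

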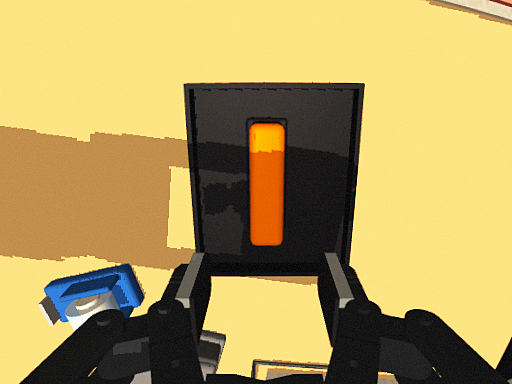

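View pics/t4.png

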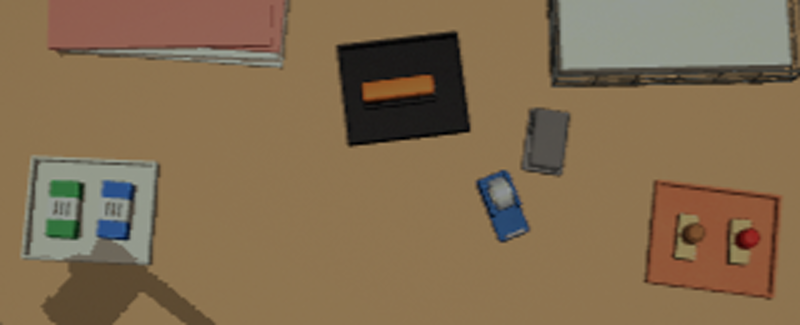

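The stapler lies in the middle of the black tray at (398,88), on its base. Both boxes are label up at (64,209) and (116,209), both stamps are upright at (688,236) and (742,240), and the punch and tape have not moved.

```bash
python3 -c "
from workcell import hand_in
print(hand_in())"
```

```text
the job is handed in; nothing more can be done
None
```

The job is handed in: both stamps, both staple boxes and the stapler are in their trays as asked, the punch and tape dispenser were not touched, and the arm took about 50 s of the 136 s allowed.

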